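# Lock the robot base plate with a T-key and deburr its bore

### The job

Lock the blue base plate to its jig: put the orange T-key through the plate's slot until its collar lies on the plate, give it a quarter turn and let go. Then take the yellow deburring tool, set its blade down from above on the edge of the big round hole at the red mark and run it all the way round anticlockwise (seen from above), pressing lightly and never leaving the edge, until it is back at the mark, and lift it off there. Finally stand the tool upright in its stand again, with the key still locked and the two loose gears left where they lie.

Things in the scene. Friction and masses are not known exactly. Their poses are not given: they have to be found in the camera images.
- fixture: Fixed jig, 124 x 204 mm, 45 mm high: grey frame with a blue 110 x 190 x 10 mm plate on top (its top 45 mm above the table, hollow below). Origin under its centre; z up, y along its length. The plate has a round bore (60 mm) towards +y and a slot towards -y.
- bore (a point): Centre of the 60 mm through bore, level with the plate's top (45 mm above the table), axes as the jig's. The hole's edge is the circle of radius 30 mm around it, at that height, with a bright ring. The red mark (15 x 8 mm) is painted on the plate just outside the edge on the bore's -x side. Anticlockwise from the mark: -x, -y, +x, +y, -x. Free space below.
- slot (a point): Centre of the through slot at the level of the plate's top: 40 mm long along the jig's y, 16 mm wide along x, plate 10 mm thick, free below. Axes as the jig's.
- key_grip (a point): Grip point of the T-key. z is its axis (up); x runs along its handle and its T-head. Orange flat handle 30 mm (x) x 10 mm thick (y) x 42 mm tall, from 23.5 mm below to 18.5 mm above this point. Below it a collar, 28 mm across, 4 mm thick, its underside 27.5 mm below this point; an 8 mm stem; and the T-head, 30 (x) x 8 (y) x 6 mm, its bottom 46 mm below this point.
- key_rest: Fixed black block 60 x 60 x 40 mm in which the key stands at the start; origin under its centre.
- tool_grip (a point): Centre of the deburring tool's handle, z along the tool, up. Yellow square handle 24 x 24 mm, sides along x and y, from 34 mm below to 30 mm above this point (a black button stands 5 mm higher). Below it a flange 46 mm across, 4 mm thick, its underside 38 mm below this point, a sleeve of 18 mm diameter and the blade head.
- blade_tip (a point): Point of the blade head: a flat steel cone, point down (radius 0 at the tip, 14 mm from 9 mm above it on), on the tool's axis, 80 mm below tool_grip when not pressed. The head is sprung along the axis: it gives way upwards by up to 14 mm, starting at 1.2 N and rising by 0.15 N per mm. At work the tip lies 2 to 7 mm below the plate's top.
- tool_stand: Fixed grey block 76 x 76 x 55 mm; origin under its centre. The tool stands in it.
- stand_mouth (a point): Centre of the stand's hole at its top (55 mm above the table): 36 mm diameter, 50 mm deep. The tool hangs in it upright with its flange on the stand's top (tool_grip then 38 mm above this point); it must be lifted 45 mm to come clear.
- key: The T-key (about 70 g), origin at its T-head's bottom. The head passes the slot only with key x along the slot; with the collar on the plate (handle top then 46 mm above the plate) the head is 2.5 mm clear below the plate and turns freely either way. At the start it stands in its rest, the head in a slot, the collar on the rest's top (40 mm above the table); lift it 20 mm to clear it.
- deburrer: The deburring tool (about 160 g), origin on its axis 80 mm below tool_grip. At the start it stands in its stand. For the work hold it vertical, about 23 mm from the bore's axis, pushed down so that the spring gives about 7 mm (tool_grip about 68 mm above the plate): the cone's flank then rests on the hole's edge. The tool itself needs no turning.
- gear_white: Loose white gear, 46 mm across, 8 mm thick, lying flat; not part of the job.
- gear_red: Loose red gear, 36 mm across, 8 mm thick, lying flat; not part of the job.
Mind the look-alikes: they are no part of the job. Of the things that look like the deburrer, the largest one is meant.

How it is judged:
On the way, in this order (a step that is already met when the one before it is completed fails the run):
1. the T-key stands through the slot with its collar down on the plate, turned a quarter turn from the slot, and let go (horizontal distance between key_grip and slot below 0.007 m and z of key_grip in the frame of slot below 0.032 m and angle between the x axis of key_grip and the y axis of slot, either way round above 1.3 rad and angle between key_grip's own z axis and vertical below 0.12 rad and contact force between the fingers and key below 0.05 N), for 0.2 s.
2. the blade is pressed on the edge of the bore, at the red mark (contact force between deburrer and fixture above 0.5 N and z of blade_tip in the frame of bore between -0.0105 and -0.0005 m and horizontal distance between blade_tip and bore between 0.015 and 0.0305 m and x of blade_tip in the frame of bore below -0.013 m and y of blade_tip in the frame of bore between -0.009 and 0.009 m), for 0.05 s.
3. the blade is pressed on the edge of the bore, an eighth of the way round (anticlockwise seen from above) (contact force between deburrer and fixture above 0.5 N and z of blade_tip in the frame of bore between -0.0105 and -0.0005 m and horizontal distance between blade_tip and bore between 0.015 and 0.0305 m and x of blade_tip in the frame of bore below -0.01 m and y of blade_tip in the frame of bore below -0.01 m), for 0.05 s.
4. the blade is pressed on the edge of the bore, a quarter of the way round (contact force between deburrer and fixture above 0.5 N and z of blade_tip in the frame of bore between -0.0105 and -0.0005 m and horizontal distance between blade_tip and bore between 0.015 and 0.0305 m and x of blade_tip in the frame of bore between -0.009 and 0.009 m and y of blade_tip in the frame of bore below -0.013 m), for 0.05 s.
5. the blade is pressed on the edge of the bore, three eighths round (contact force between deburrer and fixture above 0.5 N and z of blade_tip in the frame of bore between -0.0105 and -0.0005 m and horizontal distance between blade_tip and bore between 0.015 and 0.0305 m and x of blade_tip in the frame of bore above 0.01 m and y of blade_tip in the frame of bore below -0.01 m), for 0.05 s.
6. the blade is pressed on the edge of the bore, half-way round (contact force between deburrer and fixture above 0.5 N and z of blade_tip in the frame of bore between -0.0105 and -0.0005 m and horizontal distance between blade_tip and bore between 0.015 and 0.0305 m and x of blade_tip in the frame of bore above 0.013 m and y of blade_tip in the frame of bore between -0.009 and 0.009 m), for 0.05 s.
7. the blade is pressed on the edge of the bore, five eighths round (contact force between deburrer and fixture above 0.5 N and z of blade_tip in the frame of bore between -0.0105 and -0.0005 m and horizontal distance between blade_tip and bore between 0.015 and 0.0305 m and x of blade_tip in the frame of bore above 0.01 m and y of blade_tip in the frame of bore above 0.01 m), for 0.05 s.
8. the blade is pressed on the edge of the bore, three quarters round (contact force between deburrer and fixture above 0.5 N and z of blade_tip in the frame of bore between -0.0105 and -0.0005 m and horizontal distance between blade_tip and bore between 0.015 and 0.0305 m and x of blade_tip in the frame of bore between -0.009 and 0.009 m and y of blade_tip in the frame of bore above 0.013 m), for 0.05 s.
9. the blade is pressed on the edge of the bore, seven eighths round (contact force between deburrer and fixture above 0.5 N and z of blade_tip in the frame of bore between -0.0105 and -0.0005 m and horizontal distance between blade_tip and bore between 0.015 and 0.0305 m and x of blade_tip in the frame of bore below -0.01 m and y of blade_tip in the frame of bore above 0.01 m), for 0.05 s.
10. the blade is pressed on the edge of the bore, back at the red mark (all of step 2), for 0.05 s.
At the end, for the whole second after the job is handed in: T-key in the slot, collar on the plate (within 4.5 mm), centred within 7 mm, upright within 0.12 rad, turned at least 1.3 rad from the slot's length; deburring tool at rest in its stand, flange down within 3 mm, centred within 8 mm, upright within 0.1 rad (horizontal distance between key_grip and slot below 0.007 m and z of key_grip in the frame of slot below 0.032 m and angle between the x axis of key_grip and the y axis of slot, either way round above 1.3 rad and angle between key_grip's own z axis and vertical below 0.12 rad and horizontal distance between tool_grip and stand_mouth below 0.008 m and z of tool_grip in the frame of stand_mouth below 0.041 m and angle between tool_grip's own z axis and vertical below 0.1 rad and linear speed of each of deburrer, key below 0.02 m/s); the robot touches nothing.
It fails at once if the tool is pressed on the jig with more than 20 N (contact force between deburrer and fixture above 20 N).
It fails at once if the blade is off the hole's edge (its tip 4 to 25 mm above the plate) over the hole or its edge anywhere but near the red mark (z of blade_tip in the frame of bore between 0.004 and 0.025 m and x of blade_tip in the frame of bore above -0.012 m and horizontal distance between blade_tip and bore below 0.035 m).
It fails at once if one of the loose gears is moved by more than 30 mm (distance of any of gear_white, gear_red from where it was at the start of the episode above 0.03 m).
It also fails if it takes over 69 s, if anything falls off the work surface, if the arm or the gripper's body presses on something with over 40 N, if the wrist force passes 120 N, or if a joint passes its speed limit or range.

### The arm

A 6-joint arm with a two-finger parallel gripper is mounted at the origin on the work surface. World frame = base frame: x ahead of the robot, y to its left, z up, the work surface at z = 0. Lengths are in m, angles in rad, forces in N, time in s.
With the tool pointing down it reaches from about 0.35 to 0.85 m from the base axis. Payload 8.1 kg.
Tool frame: the origin (TCP) lies between the finger pads; the fingertips stand 11 mm ahead of it and the grasp point (between the pads) lies 8 mm behind it; y points along the fingers, x is the direction in which the jaws open and shut, and the axes are right-handed (so a half turn about y gives the same grasp; the last joint's range is limited). The gripper opens to 93 mm and grips with 3 to 60 N. Pads are 15 mm wide; open, the fingers measure 128 mm over their backs; the gripper's body (75 mm by 188 mm) begins 65 mm behind the grasp point.
Start: joints at [-1.361, 0.13, 1.488, -0, 1.523, -0.085], TCP at [0.174, -0.574, 0.23] pointing down, gripper open.
Joint ranges: [-2.96, 2.96], [-0.89, 2.26], [0.02, 2.5], [-1.34, 4.48], [0, 2.73], [-2.66, 2.66]. Speed limits (rad/s): [2.39, 2.39, 2.79, 3.14, 3.14, 3.14].

### API

Orientations are given as a rotation vector (axis times angle).
In Python, from plant import readout, optics, robot gives the robot as it stands.
- The arm moves only by the shell command python3 -m creep 'ROWS' [FORCE]. ROWS is JSON, a list that holds one entry, the list of rows, each a list of 7 numbers: the closure, from 0 (fully open) to 1 (shut), then the shift along the tool's x, y, z in cm, then the turn, a rotation vector about the tool's x, y, z in degrees. In form: [[[grip, x, y, z, wx, wy, wz], ...]]. A call has exactly 8 rows; each row shifts and turns the pose as measured when the row begins, along the tool's axes as they then stand; what a row does not reach is not made up. A row lasts 1/10 s, in which the tool goes at most 50 mm and 8.59 degrees, less where a joint would pass 70% of its speed; a pose out of reach is approached as far as the arm can. A call is refused whole if a number of a shift passes 5 or a number of a turn 8.59, either way. A call with a gripper value outside its range is refused whole. The fingers move at their own pace and stop on an object; FORCE is the grip in N (left out, the last holds). Time passes only in rows, so rows that do not move let the fingers close, or fill a call up. It gives the time, the measured TCP pose, the force and the opening at its end, in the units of the state.
- readout.read_state(): the state, without advancing time (a new reading comes with each control period).
- optics.read_camera(name): name is "scene" or "top" or "wrist"; returns a dict with "frame" (384x512x3 uint8, red, green, blue), "depth" (384x512 float32, m along the optical axis (not along the pixel's ray), 0 where there is no reading), "intrinsics" (3x3 intrinsics, pixels), "R" (3x3) and "t" (3): a world point X has camera coordinates R X + t. Camera axes: x right, y down, z forward; pixel columns grow to the right and rows downward; lengths in m; the calibration is good to about 2 mm. A picture is of the moment at which its call begins.
- robot.close_job(): hands the job in, once; it reports no verdict.
The state is a dict: "t": time; "q": joint angles; "dq": joint speeds; "joint_torque": joint torques, N m; "tool_pos": TCP position; "orientation": TCP orientation; "force": force on the tool from outside, world axes, zero at the start; "wrist_torque": the same for the moment, N m; "opening": finger opening in m.
Only numpy, scipy, OpenCV 4.12 (cv2) and the standard library are available. Lean on these libraries where they do the work, as an engineer would, in place of code of your own. Each camera call takes 0.05 s, during which the arm holds its last target. There are 200 camera calls.

## Working session

There is one attempt and no reset: what is moved stays moved. The work goes in short steps, Python scripts to look and compute and a shell command to move; the robot and the scene stay as the last step left them, time stands still between calls to the robot, and variables do not carry over. Pictures are saved under pics/ and viewed, about 8 in all and at most 12, crops included, and the job is handed in when it is done.

```bash
ls; mkdir -p pics; cat > h.py <<'E'
import numpy as np, cv2
from plant import readout, optics, robot
from scipy.spatial.transform import Rotation as Ro
def cam(n,save=None):
    c=optics.read_camera(n)
    if save:
        cv2.imwrite(f'pics/{save}.png',c['frame'][:,:,::-1]); np.savez(f'pics/{save}.npz',**c)
    return c
def world(c,u,v,z=None):
    K=c['intrinsics'];R=c['R'];t=c['t']
    r=np.linalg.solve(K,[u,v,1.])
    if z is None: d=c['depth'][int(round(v)),int(round(u))]; return R.T@(r*d-t)
    o=-R.T@t; w=R.T@r; return o+w*(z-o[2])/w[2]
def pts(c):
    d=c['depth'];v,u=np.mgrid[:d.shape[0],:d.shape[1]]
    P=np.stack([u*d,v*d,d],-1)@np.linalg.inv(c['intrinsics']).T
    return (P-c['t'])@c['R']
def need(pos,yaw_x=None):
    """shift (cm, tool axes) and turn (deg, tool axes) to put TCP at pos, pointing down with tool x at world yaw"""
    s=readout.read_state();R=Ro.from_rotvec(s['orientation'])
    print('t',round(s['t'],2),'pos',np.round(s['tool_pos'],4),'xyaw',np.round(np.degrees(np.arctan2(R.as_matrix()[1,0],R.as_matrix()[0,0])),2),'open',round(s['opening'],4),'F',np.round(s['force'],2))
    if pos is not None: print('shift cm',np.round(R.inv().apply(np.array(pos)-s['tool_pos'])*100,2))
    if yaw_x is not None:
        a=np.radians(yaw_x);T=np.array([[np.cos(a),np.sin(a),0],[np.sin(a),-np.cos(a),0],[0,0,-1.]]).T
        T=np.column_stack([[np.cos(a),np.sin(a),0],[np.sin(a),-np.cos(a),0],[0,0,-1]])
        print('turn deg',np.round(np.degrees((R.inv()*Ro.from_matrix(T)).as_rotvec()),2))
E
python3 - <<'E'
from h import *
a=cam('top','top');b=cam('scene','scene')
im=np.hstack([a['frame'],b['frame']])[:,:,::-1]
cv2.imwrite('pics/both.png',cv2.resize(a['frame'][:,:,::-1],(800,600),interpolation=cv2.INTER_CUBIC))
for c in(a,b): print(-c['R'].T@c['t'])
s=readout.read_state();print(s)
need(None,0)
E
```

```text
pics
[ 0.31930798 -0.04206598  1.01628275]
[ 1.12891861 -0.54102482  0.7173965 ]
{'t': 0.1, 'q': array([-1.36140882e+00,  1.31077223e-01,  1.48915847e+00,  6.25407485e-06,
        1.52302287e+00, -8.54278977e-02]), 'dq': array([ 7.02255219e-05, -1.19173910e-03, -2.44312831e-03, -3.91262886e-04,
        4.49985070e-04,  1.22097598e-03]), 'joint_torque': array([ 1.73824606e-03, -5.61340642e+01, -4.93094623e+01,  7.70442816e-02,
        2.90929974e-02, -2.56273415e-05]), 'tool_pos': array([ 0.17424156, -0.57362211,  0.22870391]), 'orientation': array([-1.33322413,  0.99020131, -0.98813432]), 'force': array([0.24763307, 0.07259402, 0.3694217 ]), 'wrist_torque': array([-0.04268098, -0.04410845, -0.01500804]), 'opening': 0.09300573019523031}
t 0.1 pos [ 0.1742 -0.5736  0.2287] xyaw -73.11 open 0.093 F [0.25 0.07 0.37]
turn deg [-76.52 -56.63 -56.75]
```

View pics/both.png

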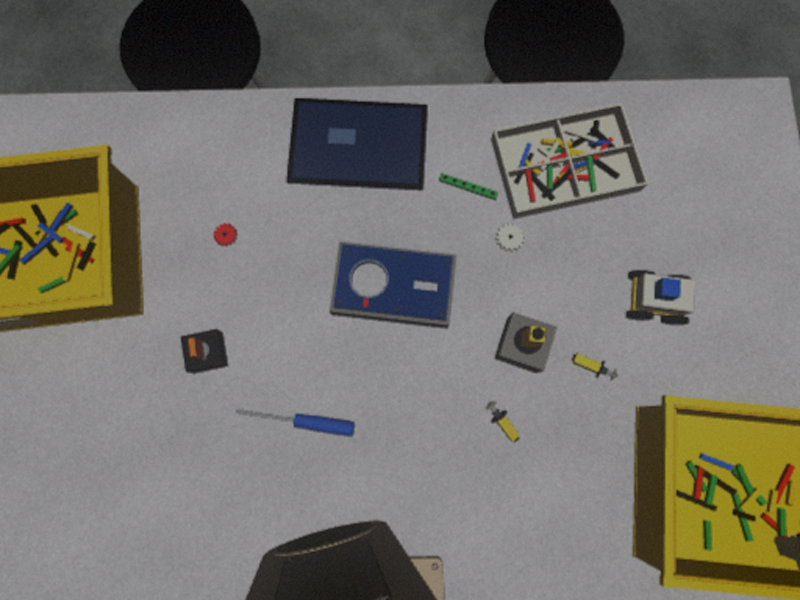

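View pics/scene.png

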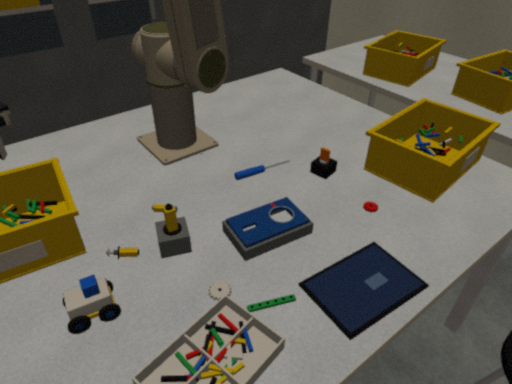

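The top picture (800x600) shows the jig with its bore at (369,279), mark at (366,302) and slot at (425,286). The key in its rest is at (198,348), and the tool in its stand is at (530,338). The two small yellow look-alikes lie at (505,420) and (595,366), the red gear at (225,234) and the white gear at (510,237). The scene view agrees. Next I measure these.

```bash
python3 - <<'E'
from h import *
def load(n): return dict(np.load(f'pics/{n}.npz'))
for n in('top','scene'):
    c=load(n);P=pts(c);hsv=cv2.cvtColor(c['frame'],cv2.COLOR_RGB2HSV);z=P[...,2]
    H,S,V=[hsv[...,i].astype(int) for i in range(3)]
    def rep(name,m):
        k,l,st,ce=cv2.connectedComponentsWithStats(m.astype(np.uint8))
        for i in range(1,k):
            if st[i,4]>25:
                q=P[l==i]; r=cv2.minAreaRect((q[:,:2]*1000).astype(np.float32))
                print(n,name,'n',st[i,4],'px',np.round(ce[i]),'med',np.round(np.median(q,0),4),'rect',np.round(r[0],1),np.round(r[1],1),round(r[2],1),'z',np.round(np.percentile(q[:,2],[2,50,98]),4))
    roi=(P[...,0]>.2)&(P[...,0]<.75)&(np.abs(P[...,1])<.45)
    rep('blue',(H>105)&(H<125)&(S>120)&(abs(z-.045)<.012)&roi)
    rep('yellow',(H>18)&(H<32)&(S>130)&(z>.07)&(z<.15)&roi)
    rep('orange',(H>3)&(H<17)&(S>130)&(z>.03)&roi)
    rep('stand',(abs(z-.055)<.006)&(S<90)&roi)
    rep('rest',(abs(z-.040)<.006)&(V<60)&roi)
c=load('top')
# edge-based: hole, slot
for z,n,u,v in[(.045,'bore',369,279),(.045,'mark',366,302),(.045,'slot',425.5,286),(.123,'tooltop',538,334),(.055,'stand',526,342)]:
    print(n,np.round(world(c,u*.64,v*.64,z),4))
im=c['frame'][:,:,::-1]
a=cv2.resize(im[140:220,100:180],(400,400),interpolation=cv2.INTER_CUBIC);b=cv2.resize(im[150:230,200:300],(400,320),interpolation=cv2.INTER_CUBIC)
d=cv2.resize(im[190:250,300:360],(400,400),interpolation=cv2.INTER_CUBIC)
cv2.imwrite('pics/crop.png',np.hstack([a,d]))
E
```

```text
top blue n 2063 px [255. 180.] med [ 0.5536 -0.0556  0.0443] rect [554.6 -40.1] [186.8 108.9] 81.9 z [0.0406 0.0443 0.0479]
top yellow n 1560 px [ 68. 153.] med [0.6122 0.4075 0.1368] rect [625.1 420.4] [250.1  65.4] 1.6 z [0.0721 0.1368 0.1418]
top yellow n 48 px [342. 215.] med [ 0.442  -0.2515  0.1223] rect [ 447.8 -257.8] [23.2 22.6] 88.1 z [0.1139 0.1223 0.1274]
top yellow n 861 px [426. 290.] med [ 0.2647 -0.4344  0.1379] rect [ 274.3 -434.7] [ 17.  151.2] 83.4 z [0.0734 0.1379 0.1423]
top orange n 54 px [123. 222.] med [0.4451 0.2806 0.0851] rect [382.6 135.4] [375.9  26.6] 66.3 z [0.0373 0.0851 0.0883]
top stand n 700 px [337. 219.] med [ 0.4385 -0.2534  0.0546] rect [ 446.  -259.8] [76.6 76.6] 69.6 z [0.0505 0.0546 0.0598]
top rest n 375 px [130. 225.] med [0.4405 0.2732 0.0393] rect [445.2 280.8] [59.6 60.2] 11.3 z [0.0357 0.0393 0.043 ]
scene blue n 1615 px [264. 223.] med [ 0.5664 -0.065   0.045 ] rect [558.8 -43.4] [190.1 108.6] 81.0 z [0.0383 0.045  0.0475]
scene yellow n 1746 px [405. 155.] med [0.6401 0.4076 0.1092] rect [624.6 405.6] [ 63.7 247.2] 84.2 z [0.072  0.10
[... 466 characters left out ...]
261.3] [75.8 80.8] 69.4 z [0.05   0.055  0.0598]
scene rest n 142 px [324. 163.] med [0.4602 0.2662 0.0399] rect [450.6 277.7] [58. 61.] 13.4 z [0.0347 0.0399 0.0423]
scene rest n 42 px [282. 209.] med [0.5426 0.0219 0.0387] rect [550.1  17. ] [57.7 24.9] 32.5 z [0.0345 0.0387 0.0451]
scene rest n 225 px [267. 234.] med [ 0.6048 -0.0858  0.0385] rect [594.5 -68.6] [216.4  92.2] 53.6 z [0.0344 0.0385 0.0438]
scene rest n 107 px [175. 243.] med [ 0.484  -0.2726  0.0404] rect [ 483.1 -272.7] [70.7  6.6] 69.2 z [0.0342 0.0404 0.0457]
bore [ 5.586e-01 -4.000e-04  4.500e-02]
mark [0.519  0.0052 0.045 ]
slot [ 0.5442 -0.0955  0.045 ]
tooltop [ 0.4469 -0.2602  0.123 ]
stand [ 0.4439 -0.2563  0.055 ]
```

View pics/crop.png

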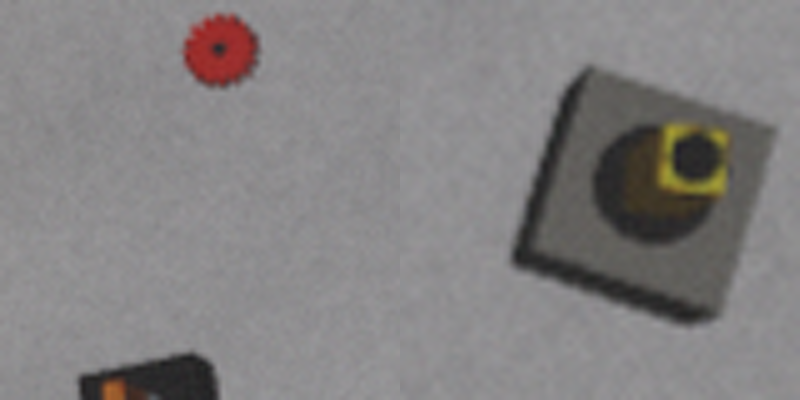

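```bash
cat > patch.py <<'E'
s=open('h.py').read();i=s.index('    if yaw_x');s=s[:i]+'''    if yaw_x is not None:
        a=np.radians(yaw_x);T=np.column_stack([[np.cos(a),np.sin(a),0],[0,0,-1],[-np.sin(a),np.cos(a),0]])
        T[:,2]=np.cross(T[:,0],T[:,1])
        print('turn deg',np.round(np.degrees((R.inv()*Ro.from_matrix(T)).as_rotvec()),2),'q',np.round(s['q'],2))
'''
open('h.py','w').write(s)
E
python3 patch.py
python3 -m creep '[[[0,-2.7,0,4.3,0,0,0],[0,-2.7,0,4.3,0,0,0],[0,-2.7,0,4.3,0,0,0],[0,-2.7,0,4.3,0,0,0],[0,-2.7,0,4.3,0,0,0],[0,-2.7,0,4.3,0,0,0],[0,-2.7,0,4.3,0,0,0],[0,-2.7,0,4.3,0,0,0]]]'
python3 - <<'E'
from h import *
need([.40,-.26,.25],0)
c=cam('wrist','w1')
print(-c['R'].T@c['t'],c['R'])
E
```

```text
t: 0.9
tool_pos: [0.4343, -0.2709, 0.2244]
orientation: [-1.327, 1.004, -0.991]
force: [0.6, -0.2, -0.9]
opening: 0.0931
t 0.9 pos [ 0.4343 -0.2709  0.2244] xyaw -73.77 open 0.0931 F [ 0.62 -0.21 -0.88]
shift cm [-2.03 -2.54 -3.  ]
turn deg [ -0.16 -73.77  -0.45] q [-0.66 -0.1   1.73  0.    1.52  0.63]
[ 0.5136298  -0.2486794   0.37981044] [[ 0.27885557 -0.9603059  -0.00722091]
 [-0.9176381  -0.26866762  0.29284472]
 [-0.28316054 -0.0750352  -0.95613275]]
```

View pics/w1.png

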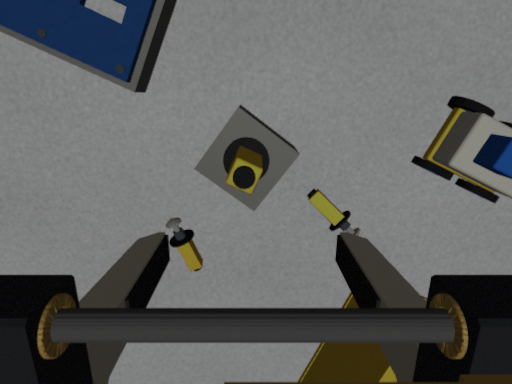

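The wrist view shows the tool top at (244,177) in its stand, centre about (247,158), and the two small look-alikes at (185,245) and (330,212). I compute from it and move on over the jig.

```bash
cat > meas.py <<'E'
from h import *
def rep(c,name,m,P,ero=0):
    m=m.astype(np.uint8)
    k,l,st,ce=cv2.connectedComponentsWithStats(m)
    for i in range(1,k):
        if st[i,4]>120:
            q=P[l==i]; r=cv2.minAreaRect((q[:,:2]*1000).astype(np.float32))
            print(name,'n',st[i,4],'px',np.round(ce[i]),'rect',np.round(r[0],1),np.round(r[1],1),round(r[2],1),'z',np.round(np.percentile(q[:,2],[5,50,95]),4))
def run(c):
    P=pts(c);hsv=cv2.cvtColor(c['frame'],cv2.COLOR_RGB2HSV);z=P[...,2]
    H,S,V=[hsv[...,i].astype(int) for i in range(3)]
    v=np.mgrid[:384,:512][0]<300
    rep(c,'tooltop',(H>18)&(H<32)&(S>130)&(z>.116)&(z<.13)&v,P)
    rep(c,'stand',(abs(z-.055)<.005)&(S<60)&v,P)
    rep(c,'orangetop',(H>3)&(H<17)&(S>130)&(z>.078)&(z<.1)&v,P)
    rep(c,'rest',(abs(z-.040)<.005)&(V<60)&v,P)
    rep(c,'blue',(H>105)&(H<125)&(S>120)&(abs(z-.045)<.006)&v,P)
E
python3 -c "
from meas import *
run(dict(np.load('pics/w1.npz')))"
python3 -m creep '[[[0,-2.5,0,1,0,0,0],[0,-2.5,0,1,0,0,0],[0,-2.5,0,1,0,0,0],[0,-2.5,0,1,0,0,0],[0,-2.5,0,1,0,0,0],[0,-2.5,0,1,0,0,0],[0,-2.5,0,1,0,0,0],[0,-2.5,0,0,0,0,0]]]'
python3 - <<'E'
from meas import *
c=cam('wrist','w2');run(c);need([.37,.25,.22])
E
python3 -m creep '[[[0,-3.9,0,0.1,0,0,0],[0,-3.9,0,0.1,0,0,0],[0,-3.9,0,0.1,0,0,0],[0,-3.9,0,0.1,0,0,0],[0,-3.9,0,0.1,0,0,0],[0,-3.9,0,0.1,0,0,0],[0,-3.9,0,0.1,0,0,0],[0,-3.9,0,0,0,0,0]]]'
python3 - <<'E'
from meas import *
c=cam('wrist','w3');run(c);need([.37,.25,.22])
a=np.load('pics/w2.npz')['frame'];cv2.imwrite('pics/w23.png',np.hstack([a,c['frame']])[:300,:,::-1][:, :])
cv2.imwrite('pics/w23.png',cv2.resize(np.vstack([a[:290],c['frame'][:290]])[:,:,::-1],(530,600)))
E
```

```text
tooltop n 493 px [245. 173.] rect [ 450.5 -258.3] [23.7 23.7] 81.0 z [0.1194 0.1233 0.1287]
stand n 4207 px [247. 157.] rect [ 448.7 -259.1] [76.1 76.4] 69.3 z [0.0544 0.0557 0.0594]
stand n 360 px [459. 138.] rect [ 529.  -452.3] [ 4.2 55. ] 82.7 z [0.0504 0.055  0.0596]
rest n 283 px [141.  40.] rect [ 528.5 -131.9] [ 1.4 79.2] 82.1 z [0.0369 0.041  0.0447]
rest n 271 px [476. 107.] rect [ 562.2 -467.6] [33.7  8.7] 79.8 z [0.0358 0.0421 0.0445]
rest n 306 px [450. 136.] rect [ 529.3 -452.3] [ 2.8 54.5] 81.7 z [0.0354 0.04   0.0444]
rest n 222 px [437. 169.] rect [ 493.2 -457.1] [33.8  7.8] 80.4 z [0.0361 0.0424 0.0446]
rest n 218 px [483. 193.] rect [ 483.9 -514.7] [31.2  7.9] 80.3 z [0.0363 0.0425 0.0446]
blue n 7264 px [82. 30.] rect [537.  -69.8] [127.   78.4] 81.9 z [0.0441 0.0456 0.0469]
t: 1.75
tool_pos: [0.4479, -0.0444, 0.2231]
orientation: [-1.328, 1.001, -0.98]
force: [0.4, -0.9, 0.2]
opening: 0.0933
tooltop n 448 px [486. 259.] rect [ 450.3 -257.3] [24.3 23.6] 80.7 z [0.1171 0.1227 0.1246]
stand n 3618 px [445. 229.] rect [ 448.9 -258.8] [78.9 76.1] 69.4 z [0.054  0.0557 0.0595]
rest n 373 px [417. 208.] rect [ 462.2 -223.4] [ 2.9 75.2] 69.3 z [0.0357 0.0399 0.0445]
blue n 17059 px [294.  73.] rect [557.2 -39.7] [189.9 109.5] 81.9 z [0.0444 0.0457 0.0469]
t 1.8 pos [ 0.4467 -0.0415  0.223 ] xyaw -73.19 open 0.0932 F [1.91 1.7  1.03]
shift cm [-30.12   0.78   1.09]
t: 2.6
tool_pos: [0.3595, 0.2647, 0.2258]
orientation: [-1.327, 1.008, -0.981]
force: [1.2, 0.8, 0.1]
opening: 0.093
rest n 2973 px [263.  83.] rect [448.5 283.1] [59.1 59.2] 10.8 z [0.0393 0.0406 0.0419]
rest n 157 px [506.  77.] rect [521.1  58. ] [24.9 12.9] 29.5 z [0.0359 0.0392 0.0441]
blue n 131 px [508.  78.] rect [519.7  59. ] [20.8 10.1] 31.6 z [0.0396 0.0436 0.0465]
t 2.65 pos [0.3575 0.2693 0.2259] xyaw -73.4 open 0.0931 F [-3.94  1.44 -0.77]
shift cm [2.22 0.54 0.65]
```

View pics/w23.png

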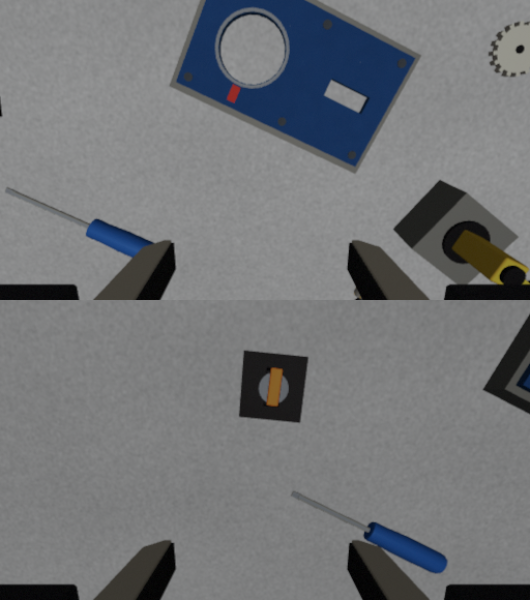

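Upper image (w2): the jig with its bore at (253,48), red mark at (233,94) and slot at (346,96). Lower image (w3): the key in its rest at (274,386), handle long side nearly along the image's vertical. Next come the exact fits.

```bash
python3 - <<'E'
from meas import *
c=dict(np.load('pics/w2.npz'));P=pts(c)
hsv=cv2.cvtColor(c['frame'],cv2.COLOR_RGB2HSV)
m=((P[...,2]<.041)).astype(np.uint8)
ctr=np.array([.557,-.040]);a=np.radians(81.9);yd=np.array([np.cos(a),np.sin(a)]);xd=np.array([yd[1],-yd[0]])
print('nominal plate axes x',xd,'y',yd)
d=P[...,:2]-ctr
m&=((abs(d@yd)<.088)&(abs(d@xd)<.048)).astype(np.uint8)
cs,_=cv2.findContours(m,cv2.RETR_EXTERNAL,cv2.CHAIN_APPROX_NONE)
for k in cs:
    if cv2.contourArea(k)<100: continue
    q=np.array([world(c,u,v,.045)[:2] for u,v in k[:,0]])*1000
    (x,y),r=cv2.minEnclosingCircle(q.astype(np.float32));r2=cv2.minAreaRect(q.astype(np.float32))
    A=np.c_[2*q,np.ones(len(q))];s=np.linalg.lstsq(A,(q**2).sum(1),rcond=None)[0]
    print('area',cv2.contourArea(k),'enc',x,y,r,'lsq',s[:2],np.sqrt(s[2]+s[:2]@s[:2]),'rect',np.round(r2[0],1),np.round(r2[1],1),r2[2])
c=dict(np.load('pics/w3.npz'));P=pts(c);hsv=cv2.cvtColor(c['frame'],cv2.COLOR_RGB2HSV)
m=(P[...,2]>.078)&(P[...,2]<.1);m[250:]=0
print('hsv',np.median(hsv[m],0))
rep(c,'keytop',m,P)
for n,uv in (('mark',(233*.966,94*.967)),): print(n,world(dict(np.load('pics/w2.npz')),*uv,.045))
E
```

```text
nominal plate axes x [ 0.99002366 -0.14090123] y [0.14090123 0.99002366]
area 626.5 enc 548.2438354492188 -94.04424285888672 20.49551010131836 lsq [548.744333   -94.12462727] 15.410834613342745 rect [548.9 -94.3] [38.8 15.5] 81.69367980957031
area 3291.0 enc 562.3571166992188 1.3758108615875244 29.598596572875977 lsq [562.2960764    1.25923403] 29.035655510295193 rect [562.6   1.1] [58.5 58.2] 16.537853240966797
hsv [ 18. 181. 134.]
keytop n 427 px [265.  84.] rect [447.5 281.7] [29.8  9.9] 9.0 z [0.0852 0.0865 0.0878]
mark [0.52057771 0.00788562 0.045     ]
```

```bash

python3 -m creep '[[[0,0,0,0,0,7.6,0],[0,0,0,4,0,0,0],[0,-0.3,1,4,0,0,0],[0,0,2,0.9,0,0,0],[0,0,1,0,0,0,0],[0,0,0,0,0,0,0],[0,0,0,0,0,0,0],[0,0,0,0,0,0,0]]]'
python3 - <<'E'
from meas import *
c=cam('wrist','w4');P=pts(c);m=(P[...,2]>.078)&(P[...,2]<.1);m[300:]=0
rep(c,'keytop',m,P);run(c);need([.4475,.2820,.17],-81)
print(-c['R'].T@c['t'])
E
```

```text
t: 3.45
tool_pos: [0.4437, 0.2874, 0.1819]
orientation: [-1.28, 1.109, -1.073]
force: [-0.5, 0.5, -0.3]
opening: 0.093
keytop n 1030 px [114.  39.] rect [543.5 401.7] [ 8.3 52.9] 87.3 z [0.0791 0.0893 0.0989]
keytop n 443 px [262. 194.] rect [448.1 281.7] [29.4  9. ] 9.4 z [0.0841 0.0864 0.0874]
orangetop n 395 px [262. 195.] rect [448.1 281.7] [29.4  9. ] 9.4 z [0.0839 0.0864 0.0874]
rest n 330 px [139.  39.] rect [549.8 402.7] [61.   3.2] 4.0 z [0.0357 0.0401 0.0445]
rest n 2978 px [260. 176.] rect [448.5 283.2] [59.7 59.1] 11.1 z [0.0393 0.0406 0.0417]
t 3.5 pos [0.4439 0.2875 0.1822] xyaw -80.87 open 0.0931 F [-0.68 -0.26  0.47]
shift cm [0.62 1.21 0.29]
turn deg [ 0.74  0.13 -0.96] q [ 0.46 -0.03  1.74  0.02  1.44  1.87]
[0.52703841 0.29859718 0.33635761]
```

```bash

python3 -m creep '[[[0,0.6,2.5,0.4,0.7,0,-1],[0,0,3,0,0,0,0],[0,0,3,0,0,0,0],[0,0,2,0,0,0,0],[0,0,0.8,0,0,0,0],[0,0,0,0,0,0,0],[0,0,0,0,0,0,0],[0,0,0,0,0,0,0]]]' 30
python3 - <<'E'
from h import *
need([.448,.2817,.0635],-81)
E
```

```text
t: 4.3
tool_pos: [0.4529, 0.2858, 0.0769]
orientation: [-1.265, 1.08, -1.093]
force: [-0.3, -0.7, 0.1]
opening: 0.0932
t 4.3 pos [0.4529 0.2858 0.0769] xyaw -80.74 open 0.0932 F [-0.29 -0.68  0.11]
shift cm [ 0.33  1.33 -0.57]
turn deg [-0.96  0.26 -0.25] q [ 0.47  0.07  1.84 -0.    1.21  1.88]
```

```bash

python3 -m creep '[[[0,0.35,0.4,-0.6,-1,0,0],[0,0,0.4,0,0,0,0],[0,0,0.4,0,0,0,0],[0,0,0.1,0,0,0,0],[0,0,0,0,0,0,0],[0,0,0,0,0,0,0],[0,0,0,0,0,0,0],[0,0,0,0,0,0,0]]]'
python3 - <<'E'
from h import *
need([.448,.2817,.0635],-81)
E
```

```text
t: 5.1
tool_pos: [0.4491, 0.2819, 0.0657]
orientation: [-1.276, 1.091, -1.086]
force: [0.2, 0.6, -0.2]
opening: 0.0932
t 5.1 pos [0.4491 0.2819 0.0657] xyaw -80.74 open 0.0932 F [ 0.24  0.62 -0.16]
shift cm [ 0.01  0.22 -0.11]
turn deg [-0.13  0.26 -0.32] q [0.46 0.08 1.85 0.01 1.2  1.87]
```

```bash

python3 -m creep '[[[0,0,0.2,-0.1,0,0,0],[1,0,0,0,0,0,0],[1,0,0,0,0,0,0],[1,0,0,0,0,0,0],[1,0,0,0,0,0,0],[1,0,0,0,0,0,0],[1,0,0,0,0,0,0],[1,0,0,0,0,0,0]]]' 30
python3 - <<'E'
from h import *
need([.448,.2817,.0635],-81)
E
```

```text
t: 5.9
tool_pos: [0.4481, 0.2819, 0.0637]
orientation: [-1.275, 1.091, -1.086]
force: [0.0, 1.3, -0.4]
opening: 0.0415
t 5.9 pos [0.4481 0.2819 0.0637] xyaw -80.73 open 0.0415 F [ 0.03  1.32 -0.43]
shift cm [ 0.02  0.02 -0.02]
turn deg [-0.16  0.27 -0.33] q [0.46 0.08 1.85 0.01 1.2  1.87]
```

```bash

python3 -m creep '[[[1,0,0,0,0,0,0],[1,0,0,0,0,0,0],[1,0,0,0,0,0,0],[1,0,0,0,0,0,0],[1,0,0,0,0,0,0],[1,0,0,0,0,0,0],[1,0,-1,0,0,0,0],[1,0,-1.5,0,0,0,0]]]' 30
python3 -m creep '[[[1,0,-3,0,0,0,0],[1,0,-3,0,0,0,0],[1,0,-2,0,0,-8,0],[1,0,0,0,0,-8,0],[1,0,0,0,0,-8,0],[1,0,0,0,0,-8,0],[1,0,0,0,0,-8,0],[1,0,0,0,0,-8,0]]]'
python3 - <<'E'
from h import *
need([.5489,-.0943,.15],-8)
E
```

```text
t: 6.7
tool_pos: [0.4468, 0.2809, 0.0878]
orientation: [-1.279, 1.092, -1.086]
force: [-0.1, -0.5, -0.3]
opening: 0.0102
t: 7.5
tool_pos: [0.4491, 0.282, 0.1867]
orientation: [-1.516, 0.418, -0.429]
force: [-0.4, 0.7, -1.2]
opening: 0.0099
t 7.5 pos [0.4491 0.282  0.1867] xyaw -31.02 open 0.0099 F [-0.43  0.72 -1.2 ]
shift cm [ 27.93   3.37 -27.16]
turn deg [ -0.76 -23.02   0.33] q [ 0.46 -0.05  1.75  0.01  1.43  1.  ]
```

```bash

python3 -m creep '[[[1,0,0,0,0,-7.7,0],[1,0,0,0,0,-7.7,0],[1,0,0,0,0,-7.6,0],[1,1.7,0,-4,0,0,0],[1,1.7,0,-4,0,0,0],[1,1.7,0,-4,0,0,0],[1,1.7,0,-4,0,0,0],[1,1.7,0,-4,0,0,0]]]' 30
python3 -m creep '[[[1,1.7,0,-4,0,0,0],[1,1.7,0,-4,0,0,0],[1,1.7,0,-4,0,0,0],[1,1.6,0,-3.8,0,0,0],[1,0,2,0,0,0,0],[1,0,1.6,0,0,0,0],[1,0,0,0,0,0,0],[1,0,0,0,0,0,0]]]'
python3 - <<'E'
from meas import *
need([.5489,-.0943,.11],-8)
c=cam('wrist','w5')
cv2.imwrite('pics/w5c.png',cv2.resize(c['frame'][60:384,130:400,::-1],(500,600)))
E
```

```text
t: 8.3
tool_pos: [0.5118, 0.0734, 0.198]
orientation: [-1.552, 0.068, -0.097]
force: [0.6, -0.3, -0.3]
opening: 0.0099
t: 9.1
tool_pos: [0.5659, -0.1034, 0.1715]
orientation: [-1.554, 0.064, -0.11]
force: [-0.7, 0.5, -0.8]
opening: 0.0098
t 9.1 pos [ 0.5659 -0.1034  0.1715] xyaw -6.4 open 0.0098 F [-0.7   0.5  -0.83]
shift cm [-1.96  6.1   0.62]
turn deg [-0.96  1.61  1.63] q [-0.28  0.07  1.66  0.02  1.39 -0.18]
```

View pics/w5c.png

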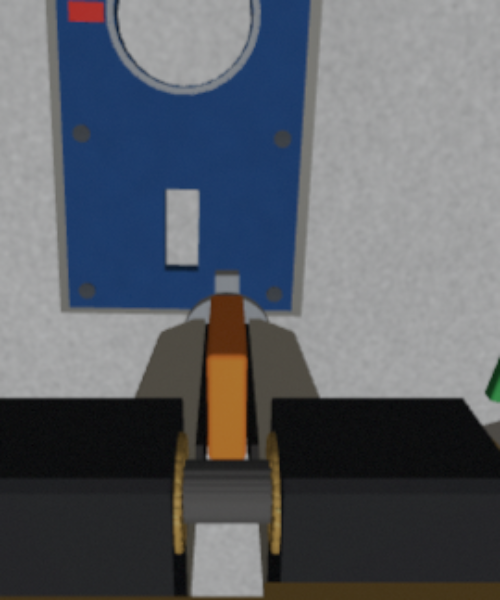

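The key sits straight in the fingers, its head at (227,280). The slot is ahead at (182,228) and the mark at (86,11). I correct towards the slot and re-measure key and slot with the same camera.

```bash

python3 -m creep '[[[1,-1.9,1,0.6,-1,1.6,1.6],[1,0,2,0,0,0,0],[1,0,2,0,0,0,0],[1,0,1,0,0,0,0],[1,0,0,0,0,0,0],[1,0,0,0,0,0,0],[1,0,0,0,0,0,0],[1,0,0,0,0,0,0]]]' 30
cat > slot.py <<'E'
from meas import *
c=cam('wrist','w6');P=pts(c);z=P[...,2]
need([.5489,-.0943,.11],-8)
hsv=cv2.cvtColor(c['frame'],cv2.COLOR_RGB2HSV)
ctr=np.array([.557,-.040]);a=np.radians(81.9);yd=np.array([np.cos(a),np.sin(a)]);xd=np.array([yd[1],-yd[0]])
d=P[...,:2]-ctr
m=((z<.041)&(abs(d@yd)<.085)&(abs(d@xd)<.045)).astype(np.uint8)
cs,_=cv2.findContours(m,cv2.RETR_EXTERNAL,cv2.CHAIN_APPROX_NONE)
for k in cs:
    if cv2.contourArea(k)<100: continue
    q=np.array([world(c,u,v,.045)[:2] for u,v in k[:,0]])*1000
    r2=cv2.minAreaRect(q.astype(np.float32));A=np.c_[2*q,np.ones(len(q))];s=np.linalg.lstsq(A,(q**2).sum(1),rcond=None)[0]
    print('px',k[:,0].mean(0),'rect',np.round(r2[0],1),np.round(r2[1],1),r2[2],'lsq',s[:2],np.sqrt(s[2]+s[:2]@s[:2]))
s=readout.read_state()
m=(hsv[...,0]>5)&(hsv[...,0]<22)&(hsv[...,1]>130)&(abs(z-(s['tool_pos'][2]+.0225))<.004);rep(c,'keytop',m,P)
E
python3 slot.py
```

```text
t: 9.95
tool_pos: [0.5516, -0.0908, 0.1184]
orientation: [-1.571, 0.096, -0.112]
force: [0.6, -0.0, -0.2]
opening: 0.0099
t 10.0 pos [ 0.5517 -0.0909  0.1185] xyaw -7.6 open 0.0099 F [ 0.4  -0.28 -0.53]
shift cm [-0.24  0.84 -0.38]
turn deg [0.12 0.4  0.62] q [-0.25  0.09  1.74 -0.    1.3  -0.12]
px [246.24509804 202.57843137] rect [550.5 -87.5] [25.8 15.3] 81.6424331665039 lsq [549.31493337 -85.26672242] 10.07635164758757
px [248.50191571  74.38697318] rect [563.    1.4] [58.7 58.2] 38.37849426269531 lsq [563.03501205   1.52191119] 29.06169428455675
keytop n 1281 px [252. 277.] rect [551.8 -90.8] [30.1 10.1] 82.9 z [0.1393 0.141  0.142 ]
```

```bash

python3 -m creep '[[[1,-0.2,0.4,-0.35,0,0.5,0.5],[1,0,0.4,0,0,0,0],[1,0,0.4,0,0,0,0],[1,0,0,0,0,0,0],[1,0,0,0,0,0,0],[1,0,0,0,0,0,0],[1,0,0,0,0,0,0],[1,0,0,0,0,0,0]]]' 30
python3 slot.py; python3 -c "
from h import *
need([.5494,-.094,.07],-8)"
```

```text
t: 10.8
tool_pos: [0.5495, -0.0949, 0.1061]
orientation: [-1.57, 0.111, -0.114]
force: [0.3, 0.2, -0.4]
opening: 0.0098
t 10.85 pos [ 0.5495 -0.0949  0.1061] xyaw -8.18 open 0.0098 F [-0.21 -0.35 -0.07]
shift cm [-0.07 -0.39  0.05]
turn deg [ 0.13 -0.18  0.12] q [-0.26  0.11  1.74 -0.    1.29 -0.12]
px [251.16030534 203.78625954] rect [550.5 -86.5] [23.5 15.5] 81.73655700683594 lsq [550.36541501 -85.53048164] 9.988236864056708
px [250.6227758  65.6227758] rect [563.    1.4] [58.3 58.4] 27.483354568481445 lsq [562.9998818    1.42204651] 29.040654311804516
keytop n 1285 px [252. 277.] rect [549.9 -95. ] [30.3 10.2] 82.2 z [0.127  0.1286 0.1297]
t 10.85 pos [ 0.5495 -0.0949  0.1061] xyaw -8.18 open 0.0098 F [-0.21 -0.35 -0.07]
shift cm [-0.03  3.61  0.09]
turn deg [ 0.13 -0.18  0.12] q [-0.26  0.11  1.74 -0.    1.29 -0.12]
```

```bash

python3 -m creep '[[[1,0,0.5,0.1,0,0,0],[1,0,0.5,0,0,0,0],[1,0,0.5,0,0,0,0],[1,0,0.5,0,0,0,0],[1,0,0.5,0,0,0,0],[1,0,0.5,0,0,0,0],[1,0,0.3,0,0,0,0],[1,0,0,0,0,0,0]]]' 30
python3 -c "
from h import *
need([.5494,-.094,.0685],-8)"
```

```text
t: 11.65
tool_pos: [0.5491, -0.0937, 0.0693]
orientation: [-1.57, 0.112, -0.113]
force: [0.2, -0.2, -1.3]
opening: 0.0098
t 11.65 pos [ 0.5491 -0.0937  0.0693] xyaw -8.17 open 0.0098 F [ 0.22 -0.21 -1.29]
shift cm [ 0.03  0.08 -0.03]
turn deg [ 0.12 -0.17  0.05] q [-0.26  0.15  1.77 -0.    1.22 -0.12]
```

```bash

python3 -m creep '[[[1,0,0.06,0,0,0,0],[1,0,0,0,0,8.5,0],[1,0,0,0,0,8.5,0],[1,0,0,0,0,8.5,0],[1,0,0,0,0,8.5,0],[1,0,0,0,0,8.5,0],[1,0,0,0,0,8.5,0],[1,0,0,0,0,8.5,0]]]' 30
python3 -c "
from h import *
need([.5494,-.094,.0685],-98)"
```

```text
t: 12.45
tool_pos: [0.5511, -0.0942, 0.0711]
orientation: [-1.364, 0.924, -0.933]
force: [-0.3, 0.9, -0.2]
opening: 0.0099
t 12.45 pos [ 0.5511 -0.0942  0.0711] xyaw -68.52 open 0.0099 F [-0.28  0.93 -0.18]
shift cm [-0.08  0.26 -0.15]
turn deg [-0.25 29.48  0.22] q [-0.26  0.15  1.77 -0.    1.22  0.94]
```

```bash

python3 -m creep '[[[1,-0.1,0.1,-0.1,0,0,0],[1,0,0.05,0,0,8,0],[1,0,0.05,0,0,8,0],[1,0,0.05,0,0,8,0],[1,0,0.05,0,0,5,0],[1,0,0.05,0,0,0,0],[1,0,0,0,0,0,0],[1,0,0,0,0,0,0]]]' 30
python3 -c "
from h import *
need([.5494,-.094,.0685],-98)"
```

```text
t: 13.25
tool_pos: [0.5505, -0.0936, 0.069]
orientation: [-1.147, 1.29, -1.303]
force: [-0.5, 0.4, -0.6]
opening: 0.0097
t 13.25 pos [ 0.5505 -0.0936  0.069 ] xyaw -96.88 open 0.0097 F [-0.46  0.42 -0.57]
shift cm [ 0.05  0.05 -0.1 ]
turn deg [-0.44  1.12  0.16] q [-0.26  0.15  1.77 -0.    1.21  1.43]
```

```bash

python3 -m creep '[[[1,0,0.06,-0.05,0,1.2,0],[1,0,0,0,0,0,0],[0.5,0,0,0,0,0,0],[0.5,0,0,0,0,0,0],[0.5,0,0,0,0,0,0],[0.5,0,0,0,0,0,0],[0.5,0,0,0,0,0,0],[0.5,0,0,0,0,0,0]]]' 30
python3 -m creep '[[[0.5,0,-1,0,0,0,0],[0.5,0,-3,0,0,0,0],[0.5,0,-4,0,0,0,0],[0.5,0,-4,0,0,0,0],[0.5,0,-2,-1,0,0,0],[0.5,0,0,-3,0,0,0],[0.5,0,0,-3,0,0,0],[0.5,0,0,0,0,0,0]]]' 30
python3 - <<'E'
from meas import *
c=cam('wrist','w7')
P=pts(c);z=P[...,2];hsv=cv2.cvtColor(c['frame'],cv2.COLOR_RGB2HSV)
m=(hsv[...,0]>5)&(hsv[...,0]<22)&(hsv[...,1]>130)&(abs(z-.091)<.006);rep(c,'keytop',m,P);run(c)
need([.449,-.2585,.2],-99)
cv2.imwrite('pics/w7.png',c['frame'][:,:,::-1])
E
```

```text
t: 14.05
tool_pos: [0.5502, -0.0937, 0.0687]
orientation: [-1.138, 1.301, -1.316]
force: [0.3, 0.2, -0.6]
opening: 0.0461
t: 14.85
tool_pos: [0.4778, -0.0833, 0.2193]
orientation: [-1.136, 1.299, -1.317]
force: [0.6, 0.5, 0.2]
opening: 0.0462
keytop n 413 px [252. 106.] rect [550.5 -93.4] [ 9.4 28.4] 82.1 z [0.0901 0.0915 0.0928]
tooltop n 542 px [464. 202.] rect [ 450.7 -256.9] [24.4 23.3] 81.2 z [0.1173 0.1228 0.1254]
stand n 3966 px [422. 181.] rect [ 448.6 -258.7] [77.9 76.4] 69.6 z [0.0541 0.0557 0.0595]
rest n 140 px [130. 106.] rect [566.3  21. ] [21.7 57.2] 79.6 z [0.0382 0.0418 0.0446]
rest n 302 px [387. 172.] rect [ 462.9 -223.6] [ 2.7 74.2] 68.2 z [0.0355 0.0401 0.0445]
blue n 17116 px [203. 101.] rect [557.1 -39.5] [189.5 109.3] 81.9 z [0.0444 0.0456 0.0469]
blue n 156 px [129. 106.] rect [564.1  23.2] [17.6 54.3] 86.4 z [0.0396 0.0432 0.0458]
t 14.9 pos [ 0.4793 -0.0836  0.2197] xyaw -97.84 open 0.0464 F [1.58 0.24 0.12]
shift cm [17.73  2.02 -0.64]
turn deg [-0.74  1.17  0.19] q [-0.28 -0.19  1.82 -0.    1.5   1.43]
```

View pics/w7.png

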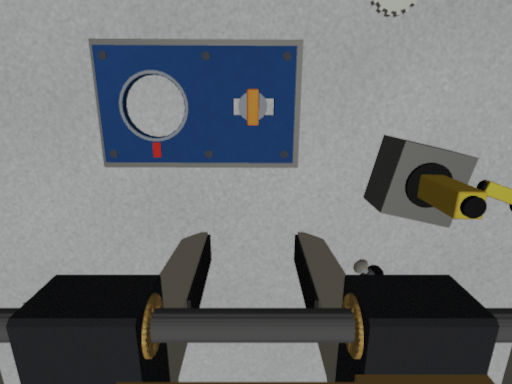

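Picture w7 shows the key locked across the slot at (252,106): collar down, handle at right angles to the slot, top at z 0.0915 as expected. Next, the tool.

```bash

python3 -m creep '[[[0.5,3,0,0,-0.7,1.2,0],[0.5,4.2,0,0,0,0,0],[0.5,4.2,0.5,0,0,0,0],[0.5,4,1,-0.6,0,0,0],[0.5,2.2,1,0,0,0,0],[0.5,0,1,0,0,0,0],[0.5,0,0,0,0,0,0],[0.5,0,0,0,0,0,0]]]' 40
python3 - <<'E'
from meas import *
c=cam('wrist','w8');run(c)
need([.450,-.2587,.085],-99)
E
```

```text
t: 15.7
tool_pos: [0.4517, -0.2642, 0.1881]
orientation: [-1.129, 1.314, -1.331]
force: [-0.2, 0.3, 0.0]
opening: 0.0463
tooltop n 580 px [245. 212.] rect [ 450.9 -258.1] [23.8 23.2] 80.8 z [0.1183 0.1232 0.1281]
stand n 515 px [463.  63.] rect [ 529.9 -452.2] [ 3.7 54.7] 79.2 z [0.0506 0.0553 0.0597]
stand n 4760 px [248. 186.] rect [ 448.8 -258.8] [76.3 76.7] 69.3 z [0.0544 0.0557 0.0595]
orangetop n 938 px [ 12. 111.] rect [550. -94.] [11.5 29.3] 81.0 z [0.0793 0.0905 0.0924]
rest n 419 px [468.  22.] rect [ 562.2 -468.1] [34.   8.4] 80.6 z [0.0363 0.0422 0.0447]
rest n 424 px [452.  66.] rect [ 529.3 -451.8] [ 2.5 52. ] 81.2 z [0.0356 0.0401 0.0446]
rest n 572 px [ 92. 105.] rect [ 543.6 -133.9] [  1.9 109.2] 81.9 z [0.0366 0.0409 0.0445]
rest n 307 px [455. 108.] rect [ 493.6 -456.4] [34.1  7.1] 81.2 z [0.0369 0.0426 0.0447]
rest n 124 px [255. 150.] rect [ 484.4 -271.9] [74.9  0.6] 69.3 z [0.0357 0.0402 0.0446]
blue n 9419 px [ 50. 108.] rect [550.1 -89.2] [ 92.4 109.6] 81.7 z [0.044  0.0456 0.0468]
t 15.75 pos [ 0.4516 -0.2639  0.1879] xyaw -98.9 open 0.0463 F [-0.34  0.69 -0.09]
shift cm [-0.53 10.29 -0.33]
turn deg [-0.48  0.1   0.24] q [-0.63 -0.06  1.76  0.    1.43  1.1 ]
```

```bash

python3 -m creep '[[[0.5,-0.55,1,-0.3,-0.5,0,0.2],[0.5,0,1.2,0,0,0,0],[0.5,0,1.2,0,0,0,0],[0.5,0,0,0,0,0,0],[0.5,0,0,0,0,0,0],[0.5,0,0,0,0,0,0],[0.5,0,0,0,0,0,0],[0.5,0,0,0,0,0,0]]]' 40
python3 - <<'E'
from h import *
need([.4506,-.2583,.085],-99)
E
```

```text
t: 16.55
tool_pos: [0.4511, -0.2546, 0.152]
orientation: [-1.135, 1.319, -1.32]
force: [0.3, -0.2, 0.1]
opening: 0.0466
t 16.55 pos [ 0.4511 -0.2546  0.152 ] xyaw -98.61 open 0.0466 F [ 0.3  -0.19  0.08]
shift cm [0.37 6.7  0.01]
turn deg [-0.02  0.39  0.03] q [-0.61 -0.04  1.81 -0.    1.37  1.11]
```

```bash

python3 -m creep '[[[0.5,0.37,1,0,0,0.4,0],[0.5,0,1,0,0,0,0],[0.5,0,1,0,0,0,0],[0.5,0,1,0,0,0,0],[0.5,0,1,0,0,0,0],[0.5,0,1,0,0,0,0],[0.5,0,0.6,0,0,0,0],[0.5,0,0,0,0,0,0]]]' 40
python3 - <<'E'
from h import *
need([.4506,-.2583,.085],-99)
E
```

```text
t: 17.35
tool_pos: [0.4496, -0.2585, 0.079]
orientation: [-1.131, 1.326, -1.324]
force: [0.6, 0.9, -0.4]
opening: 0.0466
t 17.35 pos [ 0.4496 -0.2585  0.079 ] xyaw -99.09 open 0.0466 F [ 0.65  0.9  -0.35]
shift cm [-0.03 -0.6   0.1 ]
turn deg [ 0.07 -0.09 -0.01] q [-0.62  0.04  1.87 -0.    1.23  1.11]
```

```bash

python3 -m creep '[[[0.5,0,-0.55,0.1,0,0,0],[0.5,0,0,0,0,0,0],[1,0,0,0,0,0,0],[1,0,0,0,0,0,0],[1,0,0,0,0,0,0],[1,0,0,0,0,0,0],[1,0,0,0,0,0,0],[1,0,0,0,0,0,0]]]' 40
python3 - <<'E'
from h import *
need([.4506,-.2583,.15],-99)
E
```

```text
t: 18.15
tool_pos: [0.452, -0.2594, 0.0871]
orientation: [-1.13, 1.323, -1.327]
force: [0.0, 0.4, 0.6]
opening: 0.024
t 18.15 pos [ 0.452  -0.2594  0.0871] xyaw -99.08 open 0.024 F [0.02 0.35 0.62]
shift cm [-0.08 -6.29 -0.15]
turn deg [-0.12 -0.08  0.08] q [-0.62  0.03  1.86 -0.    1.25  1.11]
```

```bash

python3 -m creep '[[[1,0,-1,0,0,0,0],[1,0,-1.5,0,0,0,0],[1,0,-2,0,0,0,0],[1,0,-3,0,0,0,0],[1,0,-3,0,0,0,0],[1,0,-1.5,0,0,0,0],[1,0,0,0,0,0,0],[1,0,0,0,0,0,0]]]' 40
cat > tl.py <<'E'
from meas import *
def tool(name):
    c=cam('wrist',name);P=pts(c);s=readout.read_state();z=P[...,2]
    hsv=cv2.cvtColor(c['frame'],cv2.COLOR_RGB2HSV)
    m=(hsv[...,0]>18)&(hsv[...,0]<32)&(hsv[...,1]>110)&(abs(z-(s['tool_pos'][2]+.036))<.006)
    rep(c,'tooltop',m,P);print(c['t'][:0]);return c,P
E
python3 - <<'E'
from tl import *
tool('w9');need([.5402,.0046,.2],-99)
E
```

```text
t: 18.95
tool_pos: [0.4512, -0.2588, 0.2178]
orientation: [-1.13, 1.322, -1.328]
force: [-0.9, 0.2, -1.5]
opening: 0.0237
tooltop n 1393 px [252. 283.] rect [ 453.9 -258.5] [24.7 16.2] 79.2 z [0.2488 0.2537 0.2551]
[]
t 19.0 pos [ 0.4512 -0.2588  0.2177] xyaw -99.08 open 0.0235 F [ 0.6  -0.69 -1.92]
shift cm [-27.42   1.73   4.62]
turn deg [-0.17 -0.08  0.11] q [-0.62 -0.08  1.73 -0.    1.49  1.11]
```

```bash

python3 -m creep '[[[1,-2,0,0.4,0,0,0],[1,-4,0,0.7,0,0,0],[1,-4,0,0.7,0,0,0],[1,-4,0,0.7,0,0,0],[1,-4,0,0.7,0,0,0],[1,-4,0,0.7,0,0,0],[1,-3,0,0.6,0,0,0],[1,-2,0,0.4,0,0,0]]]' 40
python3 -m creep '[[[1,0,0,0,0,0,0],[1,0,0,0,0,0,0],[1,0,0,0,0,0,0],[1,0,0,0,0,0,0],[1,0,0,0,0,0,0],[1,0,0,0,0,0,0],[1,0,0,0,0,0,0],[1,0,0,0,0,0,0]]]' 40
python3 - <<'E'
from tl import *
c,P=tool('w10');need([.5402,.0046,.15],-98)
cv2.imwrite('pics/w10.png',c['frame'][:,:,::-1])
z=P[...,2]
ctr=np.array([.557,-.040]);a=np.radians(81.9);yd=np.array([np.cos(a),np.sin(a)]);xd=np.array([yd[1],-yd[0]])
d=P[...,:2]-ctr
m=((z<.041)&(abs(d@yd)<.085)&(abs(d@xd)<.045)).astype(np.uint8)
cs,_=cv2.findContours(m,cv2.RETR_EXTERNAL,cv2.CHAIN_APPROX_NONE)
for k in cs:
    if cv2.contourArea(k)<100: continue
    q=np.array([world(c,u,v,.045)[:2] for u,v in k[:,0]])*1000
    r2=cv2.minAreaRect(q.astype(np.float32));A=np.c_[2*q,np.ones(len(q))];s=np.linalg.lstsq(A,(q**2).sum(1),rcond=None)[0]
    print('px',k[:,0].mean(0),'rect',np.round(r2[0],1),np.round(r2[1],1),r2[2],'lsq',s[:2],np.sqrt(s[2]+s[:2]@s[:2]))
E
```

```text
t: 19.8
tool_pos: [0.539, 0.0079, 0.2057]
orientation: [-1.137, 1.341, -1.324]
force: [0.7, -0.1, -1.5]
opening: 0.024
t: 20.6
tool_pos: [0.5363, 0.0067, 0.2014]
orientation: [-1.142, 1.346, -1.321]
force: [-0.2, -0.0, -1.4]
opening: 0.0239
tooltop n 1356 px [252. 284.] rect [539.5   6.9] [24.4 16.3] 81.1 z [0.2325 0.2372 0.2385]
[]
t 20.65 pos [0.5364 0.0067 0.2014] xyaw -99.53 open 0.0237 F [ 0.47 -0.73 -2.29]
shift cm [0.13 5.13 0.52]
turn deg [ 1.19 -1.53  0.12] q [-0.08 -0.01  1.68 -0.    1.49  1.65]
px [253.13294798 149.73988439] rect [563.3   1.7] [58.2 58.4] 25.753454208374023 lsq [563.10188063   1.66679642] 28.939741188119996
```

View pics/w10.png

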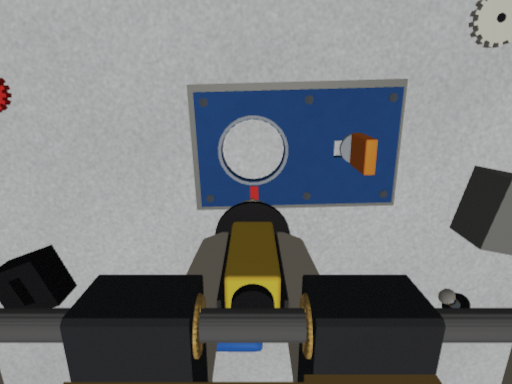

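The w10 view shows the tool held straight at (252,290), just on the robot side of the red mark (254,193). The bore is at (253,150) and the key is still locked at (362,153). I centre at the mark while staying above 25 mm.

```bash

python3 -m creep '[[[1,0.1,1,0.5,1.2,-1.5,0],[1,0,1,0,0,0,0],[1,0,1,0,0,0,0],[1,0,1,0,0,0,0],[1,0,0.5,0,0,0,0],[1,0,0,0,0,0,0],[1,0,0,0,0,0,0],[1,0,0,0,0,0,0]]]' 40
cat > b.py <<'E'
from h import *
def b(tz=.107):
    s=readout.read_state();R=Ro.from_rotvec(s['orientation'])
    M=np.array([[.990,-.1409],[.1409,.990]]);p=M@(s['tool_pos'][:2]*1000-[563.1,1.6]);p[0]-=.8
    # tip offset through tilt (74 mm ahead along tool y)
    y=R.apply([0,1,0]);tip=p+M@(y[:2]*74)
    print('tool bore xy mm',np.round(p,1),'tip',np.round(tip,1),'r',round(np.hypot(*tip),1),'ang',round(np.degrees(np.arctan2(tip[1],tip[0])),1),'tcp z',round(s['tool_pos'][2]*1000,1))
    need(None,-98.1)
b()
E
python3 b.py
```

```text
t: 21.45
tool_pos: [0.5406, 0.005, 0.1535]
orientation: [-1.141, 1.313, -1.313]
force: [0.3, 0.2, -2.3]
opening: 0.0239
tool bore xy mm [-23.6   0.2] tip [-23.6   0.1] r 23.6 ang 179.9 tcp z 153.5
t 21.45 pos [0.5406 0.005  0.1535] xyaw -98.1 open 0.0239 F [ 0.34  0.21 -2.26]
turn deg [0.07 0.   0.11] q [-0.08  0.02  1.74 -0.    1.38  1.63]
```

```bash

python3 -m creep '[[[1,0,0.5,0,0,0,0],[1,0,0.5,0,0,0,0],[1,0,0.5,0,0,0,0],[1,0,0.5,0,0,0,0],[1,0,0.5,0,0,0,0],[1,0,0.4,0,0,0,0],[1,0,0,0,0,0,0],[1,0,0,0,0,0,0]]]' 40
python3 b.py
```

```text
t: 22.25
tool_pos: [0.541, 0.0049, 0.1225]
orientation: [-1.141, 1.312, -1.314]
force: [0.6, -0.8, -1.4]
opening: 0.0241
tool bore xy mm [-23.2   0.2] tip [-23.2   0. ] r 23.2 ang 180.0 tcp z 122.5
t 22.25 pos [0.541  0.0049 0.1225] xyaw -98.1 open 0.0241 F [ 0.64 -0.82 -1.36]
turn deg [ 0.02 -0.    0.11] q [-0.08  0.05  1.77 -0.    1.32  1.63]
```

```bash

python3 -m creep '[[[1,0,0.3,0,0,0,0],[1,0,0.3,0,0,0,0],[1,0,0.3,0,0,0,0],[1,0,0.3,0,0,0,0],[1,0,0.3,0,0,0,0],[1,0,0.1,0,0,0,0],[1,0,0,0,0,0,0],[1,0,0,0,0,0,0]]]' 40
python3 b.py
```

```text
t: 23.05
tool_pos: [0.5424, 0.0048, 0.1069]
orientation: [-1.138, 1.309, -1.315]
force: [0.1, 0.1, 0.2]
opening: 0.0242
tool bore xy mm [-21.7   0.2] tip [-21.5   0.1] r 21.5 ang 179.8 tcp z 106.9
t 23.05 pos [0.5424 0.0048 0.1069] xyaw -98.1 open 0.0242 F [0.07 0.13 0.17]
turn deg [-0.18  0.    0.1 ] q [-0.08  0.07  1.79 -0.    1.29  1.63]
```

The blade is down at the mark. First quarter of the circle (tool z = jig +x, tool x = jig -y):

```bash

python3 -m creep '[[[1,0.46,0,-0.11,0,0,0],[1,0.43,0,0.13,0,0,0],[1,0.4,0,0.21,0,0,0],[1,0.35,0,0.29,0,0,0],[1,0.29,0,0.35,0,0,0],[1,0.21,0,0.4,0,0,0],[1,0,0,0,0,0,0],[1,0,0,0,0,0,0]]]' 40
python3 b.py
```

```text
t: 23.85
tool_pos: [0.5539, -0.0197, 0.1078]
orientation: [-1.135, 1.309, -1.315]
force: [0.5, 2.5, 0.9]
opening: 0.0237
tool bore xy mm [ -6.9 -22.4] tip [ -6.6 -22.4] r 23.3 ang -106.4 tcp z 107.8
t 23.85 pos [ 0.5539 -0.0197  0.1078] xyaw -98.12 open 0.0237 F [0.54 2.48 0.86]
turn deg [-0.28 -0.02 -0.02] q [-0.13  0.09  1.75  0.    1.29  1.58]
```

```bash

python3 -m creep '[[[1,0.05,0.05,0.48,0,0,0],[1,-0.01,0,0.48,0,0,0],[1,-0.11,0,0.47,0,0,0],[1,-0.21,0,0.44,0,0,0],[1,-0.29,0,0.38,0,0,0],[1,-0.37,0,0.31,0,0,0],[1,-0.42,0,0.23,0,0,0],[1,0,0,0,0,0,0]]]' 40
python3 b.py
```

```text
t: 24.65
tool_pos: [0.5838, -0.0094, 0.1057]
orientation: [-1.14, 1.313, -1.313]
force: [-1.9, 2.8, -0.1]
opening: 0.0239
tool bore xy mm [21.3 -8. ] tip [21.2 -8.1] r 22.7 ang -20.8 tcp z 105.7
t 24.65 pos [ 0.5838 -0.0094  0.1057] xyaw -98.1 open 0.0239 F [-1.86  2.76 -0.07]
turn deg [ 0.04 -0.    0.07] q [-0.1   0.18  1.67 -0.    1.3   1.61]
```

```bash

python3 -m creep '[[[1,-0.45,-0.1,0.15,0,0,0],[1,-0.48,0,0.03,0,0,0],[1,-0.48,0,-0.08,0,0,0],[1,-0.45,0,-0.17,0,0,0],[1,-0.41,0,-0.26,0,0,0],[1,-0.34,0,-0.34,0,0,0],[1,-0.26,0,-0.41,0,0,0],[1,0,0,0,0,0,0]]]' 40
python3 b.py
```

```text
t: 25.45
tool_pos: [0.5777, 0.0219, 0.1078]
orientation: [-1.14, 1.309, -1.317]
force: [-2.3, -0.6, 2.1]
opening: 0.0239
tool bore xy mm [10.8 22.2] tip [11.  21.9] r 24.5 ang 63.4 tcp z 107.8
t 25.45 pos [0.5777 0.0219 0.1078] xyaw -98.09 open 0.0239 F [-2.27 -0.56  2.09]
turn deg [-0.17  0.01  0.2 ] q [-0.05  0.16  1.68 -0.    1.3   1.66]
```

```bash

python3 -m creep '[[[1,0,0.05,-0.5,0,0,0],[1,-0.06,0,-0.48,0,0,0],[1,0.03,0,-0.48,0,0,0],[1,0.13,0,-0.46,0,0,0],[1,0.22,0,-0.43,0,0,0],[1,0.3,0,-0.38,0,0,0],[1,0.38,0,-0.3,0,0,0],[1,0,0,0,0,0,0]]]' 40
python3 b.py
```

```text
t: 26.25
tool_pos: [0.5455, 0.0162, 0.1086]
orientation: [-1.135, 1.305, -1.318]
force: [0.4, -2.8, 0.1]
opening: 0.0238
tool bore xy mm [-20.3  11.9] tip [-19.7  11.8] r 23.0 ang 149.0 tcp z 108.6
t 26.25 pos [0.5455 0.0162 0.1086] xyaw -98.1 open 0.0238 F [ 0.41 -2.8   0.06]
turn deg [-0.49  0.    0.1 ] q [-0.06  0.07  1.78 -0.    1.28  1.65]
```

```bash

python3 -m creep '[[[1,0.43,0.1,-0.2,0,0,0],[1,0.46,0,-0.1,0,0,0],[1,0.3,0,-0.02,0,0,0],[1,0,0,0,0,0,0],[1,0,0,0,0,0,0],[1,0,0,0,0,0,0],[1,0,0,0,0,0,0],[1,0,0,0,0,0,0]]]' 40
python3 b.py
```

```text
t: 27.05
tool_pos: [0.5403, 0.0043, 0.1073]
orientation: [-1.134, 1.306, -1.317]
force: [1.9, 0.4, 0.5]
opening: 0.0238
tool bore xy mm [-23.7  -0.5] tip [-23.1  -0.6] r 23.2 ang -178.6 tcp z 107.3
t 27.05 pos [0.5403 0.0043 0.1073] xyaw -98.13 open 0.0238 F [1.87 0.44 0.47]
turn deg [-0.46 -0.03  0.02] q [-0.09  0.06  1.8  -0.    1.28  1.63]
```

Round and back at the mark (tip about (-23,-0.6) mm, still in contact). Lift off and look back at the stand.

```bash

python3 -m creep '[[[1,0,-0.6,0,0,0,0],[1,0,-1,0,0,0,0],[1,0,-1.5,0,0,0,0],[1,0,-2.5,-0.1,0,0,0],[1,0,-2.5,-0.1,0,0,0],[1,0,-2,0,0,0,0],[1,0,0,0,-0.4,0,0],[1,0,0,0,0,0,0]]]' 40
python3 b.py; python3 -c "
from h import *
need([.4496,-.2587,.205],-99)"
```

```text
t: 27.85
tool_pos: [0.5324, 0.0051, 0.2113]
orientation: [-1.149, 1.321, -1.308]
force: [0.3, -0.2, -2.2]
opening: 0.0239
tool bore xy mm [-31.7  -0.8] tip [-32.6  -1. ] r 32.6 ang -178.3 tcp z 211.3
t 27.85 pos [0.5324 0.0051 0.2113] xyaw -98.09 open 0.0239 F [ 0.31 -0.24 -2.19]
turn deg [0.68 0.01 0.12] q [-0.09 -0.03  1.69 -0.    1.5   1.63]
t 27.85 pos [0.5324 0.0051 0.2113] xyaw -98.09 open 0.0239 F [ 0.31 -0.24 -2.19]
shift cm [27.29  0.73 -4.47]
turn deg [0.68 0.91 0.12] q [-0.09 -0.03  1.69 -0.    1.5   1.63]
```

```bash

python3 -m creep '[[[1,2,0,-0.3,0.7,0.9,0],[1,4,0,-0.65,0,0,0],[1,4,0,-0.65,0,0,0],[1,4,0,-0.65,0,0,0],[1,4,0,-0.65,0,0,0],[1,4,0,-0.65,0,0,0],[1,3.2,0,-0.5,0,0,0],[1,2,0,-0.4,0,0,0]]]' 40
python3 -m creep '[[[1,0,0,0,0,0,0],[1,0,0,0,0,0,0],[1,0,0,0,0,0,0],[1,0,0,0,0,0,0],[1,0,0,0,0,0,0],[1,0,0,0,0,0,0],[1,0,0,0,0,0,0],[1,0,0,0,0,0,0]]]' 40
python3 - <<'E'
from tl import *
c,P=tool('w11');run(c);need([.4496,-.2589,.15],-99)
cv2.imwrite('pics/w11.png',c['frame'][:,:,::-1])
E
```

```text
t: 28.65
tool_pos: [0.4372, -0.26, 0.1982]
orientation: [-1.144, 1.336, -1.306]
force: [0.6, -0.4, -1.9]
opening: 0.0235
t: 29.45
tool_pos: [0.4354, -0.257, 0.1933]
orientation: [-1.146, 1.344, -1.298]
force: [-0.3, 0.7, -1.2]
opening: 0.0237
tooltop n 1353 px [252. 284.] rect [ 439.  -257.1] [24.4 15.9] 80.9 z [0.2245 0.2291 0.2305]
[]
stand n 549 px [477.  37.] rect [ 529.3 -452. ] [ 2.7 54.1] 81.2 z [0.0505 0.0551 0.0594]
stand n 5442 px [254. 164.] rect [ 448.8 -258.9] [76.1 76.4] 69.3 z [0.0543 0.0556 0.0567]
orangetop n 1005 px [18. 80.] rect [550.2 -94.1] [11.6 29.6] 81.5 z [0.0795 0.0906 0.0925]
rest n 553 px [98. 77.] rect [ 543.7 -134.1] [  2.2 109.1] 81.7 z [0.0368 0.041  0.0445]
rest n 326 px [466.  83.] rect [ 493.5 -456.4] [34.2  6.8] 81.3 z [0.0363 0.0424 0.0447]
blue n 10508 px [52. 80.] rect [550.9 -86.2] [ 98.9 109.7] 81.5 z [0.0441 0.0456 0.0468]
t 29.5 pos [ 0.4354 -0.2571  0.1934] xyaw -98.59 open 0.0237 F [ 0.65  0.04 -1.25]
shift cm [0.   4.3  1.55]
turn deg [ 1.54  0.42 -0.48] q [-0.63 -0.08  1.77 -0.    1.48  1.09]
```

View pics/w11.png

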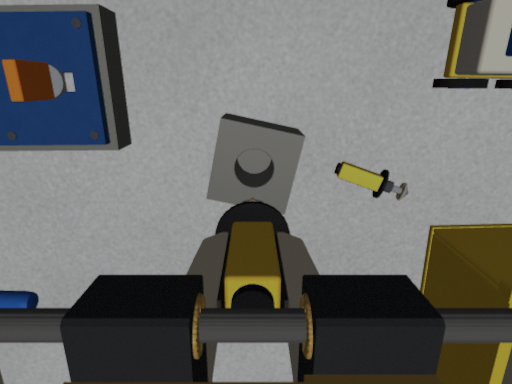

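The w11 view shows the tool upright in the fingers, the stand hole free at (254,165) and the key still locked at (30,80). I align over the hole.

```bash

python3 -m creep '[[[1,0,0,0.8,1.5,0.4,-0.5],[1,0,1,0.7,0,0,0],[1,0,1,0,0,0,0],[1,0,1,0,0,0,0],[1,0,0.5,0,0,0,0],[1,0,0,0,0,0,0],[1,0,0,0,0,0,0],[1,0,0,0,0,0,0]]]' 40
python3 - <<'E'
from h import *
need([.4496,-.2589,.089],-99)
E
```

```text
t: 30.3
tool_pos: [0.4509, -0.2592, 0.1535]
orientation: [-1.131, 1.325, -1.324]
force: [0.1, -0.0, -2.2]
opening: 0.0237
t 30.3 pos [ 0.4509 -0.2592  0.1535] xyaw -99.03 open 0.0237 F [ 0.1  -0.02 -2.15]
shift cm [-0.01  6.45 -0.13]
turn deg [ 0.03 -0.03 -0.  ] q [-0.62 -0.04  1.8  -0.    1.38  1.11]
```

```bash

python3 -m creep '[[[1,0,0.5,-0.15,0,0,0],[1,0,0.6,0,0,0,0],[1,0,0.6,0,0,0,0],[1,0,0.6,0,0,0,0],[1,0,0.4,0,0,0,0],[1,0,0,0,0,0,0],[1,0,0,0,0,0,0],[1,0,0,0,0,0,0]]]' 40
python3 - <<'E'
from h import *
need([.4496,-.2589,.089],-99)
E
```

```text
t: 31.1
tool_pos: [0.4495, -0.2592, 0.1248]
orientation: [-1.131, 1.324, -1.325]
force: [0.9, -0.3, -2.3]
opening: 0.0241
t 31.1 pos [ 0.4495 -0.2592  0.1248] xyaw -99.04 open 0.0241 F [ 0.85 -0.33 -2.32]
shift cm [-0.04  3.58  0.  ]
turn deg [-0.02 -0.04  0.03] q [-0.62 -0.01  1.83 -0.    1.32  1.11]
```

```bash

python3 -m creep '[[[1,0,0.6,0,0,0,0],[1,0,0.6,0,0,0,0],[1,0,0.6,0,0,0,0],[1,0,0.6,0,0,0,0],[1,0,0.6,0,0,0,0],[1,0,0.5,0,0,0,0],[1,0,0,0,0,0,0],[1,0,0,0,0,0,0]]]' 40
python3 - <<'E'
from h import *
need([.4496,-.2589,.087],-99)
E
```

```text
t: 31.9
tool_pos: [0.4499, -0.2595, 0.0871]
orientation: [-1.13, 1.323, -1.326]
force: [-1.5, 0.6, 1.5]
opening: 0.0239
t 31.9 pos [ 0.4499 -0.2595  0.0871] xyaw -99.04 open 0.0239 F [-1.47  0.57  1.53]
shift cm [-0.06  0.   -0.04]
turn deg [-0.08 -0.04  0.06] q [-0.62  0.03  1.86 -0.    1.25  1.11]
```

Seated (the force changed from -2 to +1.5 N at the expected height). Release, retreat straight up and check.

```bash

python3 -m creep '[[[1,0,0,0,0,0,0],[0.5,0,0,0,0,0,0],[0.5,0,0,0,0,0,0],[0.5,0,0,0,0,0,0],[0.5,0,0,0,0,0,0],[0.5,0,0,0,0,0,0],[0.5,0,-0.5,0,0,0,0],[0.5,0,-1.5,0,0,0,0]]]' 40
python3 -m creep '[[[0.5,0,-2,0,0,0,0],[0.5,0,-3,0,0,0,0],[0.5,0,-3,0,0,0,0],[0.5,0,-3,0,0,0,0],[0.5,0,-2,-2,0,0,0],[0.5,0,0,-3,0,0,0],[0.5,0,0,0,0,0,0],[0.5,0,0,0,0,0,0]]]' 40
python3 - <<'E'
from meas import *
c=cam('wrist','w12');run(c);need(None)
cv2.imwrite('pics/w12.png',c['frame'][:,:,::-1])
t=cam('top')['frame'];o=np.load('pics/top.npz')['frame']
H=lambda f:cv2.cvtColor(f,cv2.COLOR_RGB2HSV).astype(int)
for n,(u,v),f in(('red',(144,150),lambda h:(h[...,1]>150)),('white',(326,152),lambda h:(h[...,2]>175)&(h[...,1]<60))):
    print(n,[np.round(np.argwhere(f(H(i[v-16:v+16,u-16:u+16]))).mean(0),1) for i in(o,t)])
E
```

```text
t: 32.7
tool_pos: [0.4493, -0.2591, 0.1073]
orientation: [-1.131, 1.325, -1.325]
force: [-0.0, -0.8, 0.2]
opening: 0.0467
t: 33.5
tool_pos: [0.4002, -0.252, 0.2559]
orientation: [-1.128, 1.313, -1.335]
force: [0.3, 0.1, 1.0]
opening: 0.0464
tooltop n 409 px [251. 136.] rect [ 447.8 -258.6] [23. 24.] 81.4 z [0.1218 0.1235 0.1283]
stand n 372 px [444.  31.] rect [ 501.1 -480.7] [92.4 36.4] 53.9 z [0.0508 0.0548 0.0596]
stand n 4048 px [251. 126.] rect [ 448.7 -258.9] [76.2 76.1] 69.3 z [0.0544 0.0558 0.0594]
orangetop n 649 px [56. 49.] rect [549.7 -94. ] [11.3 29.7] 80.5 z [0.0795 0.0908 0.0927]
rest n 324 px [118.  53.] rect [ 542.8 -133.9] [  1.4 106.9] 81.7 z [0.037  0.0409 0.0446]
rest n 229 px [424.  24.] rect [ 524.  -451.3] [ 2.8 45.2] 83.5 z [0.0356 0.0402 0.0445]
rest n 274 px [428.  55.] rect [ 492.9 -457.1] [34.6  8.2] 80.4 z [0.0367 0.0419 0.0447]
rest n 267 px [484.  55.] rect [ 483.6 -515. ] [33.1  8.3] 80.4 z [0.0363 0.0423 0.0446]
blue n 10660 px [61. 56.] rect [551.8 -68.3] [134.2 106.7] 81.6 z [0.0442 0.0456 0.047 ]
t 33.55 pos [ 0.4003 -0.252   0.2557] xyaw -99.01 open 0.0464 F [-0.09 -1.01  0.86]
red [array([15.6, 15.5]), array([15.6, 15.5])]
white [array([nan, nan]), array([nan, nan])]<stdin>:7: RuntimeWarning: Mean of empty slice.
  ret = um.true_divide(
```

View pics/w12.png

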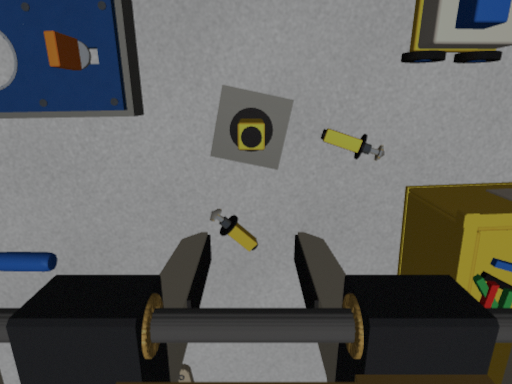

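The tool stands upright in its stand at (251,130), the key is locked at (65,50) and the gripper is clear. Handing in.

```bash
python3 -c "
from h import *
print(robot.close_job())"
```

```text
the job is handed in; nothing more can be done
None
```

The job is done and handed in at about 33.6 s of the 69 s. No verdict came back.

- **Key:** I put it through the slot, gave it a quarter turn and released it. The handle top was 0.0915 m above the table (expected 0.091) and the key about 1 mm from the slot centre. It was at right angles to the slot, and in the last picture it was still locked.
- **Deburring:** I set the blade at the red mark, ran it one anticlockwise lap and lifted it off at the mark. At each stop the tip was 21.5 to 24.5 mm from the bore axis. The wrist readings, 1 to 4 N above the free-hanging value, showed contact there. I did not measure the contact force between the stops. On the lift the tool drifted about 8 mm outward, away from the hole.
- **Tool:** It is back upright in its stand, about 1 mm off centre. Its top is at 0.1235 m (expected 0.123), so the flange is down.
- **Gears:** Before and after pictures put the red gear at the same pixel. My check on the white gear failed because the colour threshold found nothing. It was seen lying in place earlier, and the arm never went near it.
- **Disagreement:** The top camera put the bore about 4 mm from where the wrist camera did. I used the wrist values, which agreed to within 1 mm of each other.

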